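# Turn the moisture-tin carousel to the marked tin

## Robot

A 6-joint arm with a two-finger parallel gripper is mounted at the origin on the work surface. World frame = base frame: x ahead of the robot, y to its left, z up, the work surface at z = 0. Lengths are in mm, angles in degrees, forces in N, time in s.
With the tool pointing down it reaches from about 275 to 725 mm from the base axis. Payload 15.9 kg.
Tool frame: the origin (TCP) lies midway between the tips of the shut fingers; the grasp point (between the pads) lies 19 mm behind it (ctrl.grip_depth is the distance from the TCP to the grasp point, in mm); z points along the fingers, x is the direction in which the jaws open and shut, and the axes are right-handed (so a half turn about z gives the same grasp; the last joint's range is limited). The gripper opens to 85 mm and grips with 20 to 120 N. Pads are 22 mm wide; open, the fingers measure 114 mm over their backs; the gripper's body (76 mm by 85 mm) begins 54 mm behind the grasp point. The pads swing forward as they close: fully open they stand 13 mm farther back than shut.
Start: joints at [72.708, 12.198, -1.971, 75.831, 0, 90], TCP at [148.614, 477.388, 231.306] pointing down, gripper open.
Joint ranges: [-170.91, 170.91], [-42.67, 98.43], [-65.05, 77.54], [-120.47, 116.71], [-90, 82.35], [-180, 180]. Speed limits (degrees/s): [108.29, 108.29, 136.94, 147.25, 180, 180].

## Interface

Orientations are given as [roll, pitch, yaw] about the fixed x, y, z axes, in that order (R = Rz(yaw) Ry(pitch) Rx(roll)).
In Python, from rig import ctrl, optics, finish_job gives the robot as it stands.
- The arm moves only by the tool drive_tool, never from a script. Its argument "rows" is a list of rows, each a list of 2 entries, a list of its own where there are three numbers: the shift along the tool's x, y, z in m, then the turn about the tool's z in rad. In form: [[[tx, ty, tz], yaw], ...]. A call has 1 to 10 rows; each row shifts and turns the commanded pose from where the row before left it, along the tool's axes as they then stand; what a row does not reach is not made up. A row lasts 1/10 s, in which the tool goes at most 50 mm and 8.59 degrees, less where a joint would pass 70% of its speed; a pose out of reach is approached as far as the arm can. A call is refused whole if a number of a shift passes 0.05 or a number of a turn 0.15, either way. A call with a gripper value outside its range is refused whole. "fingers" is the opening, from 0 (shut) to 1 (fully open), set as the call begins (left out, the last holds). The fingers move at their own pace and stop on an object; the grip force is fixed at half the most. Time passes only in rows, so rows that do not move let the fingers close. It gives the time, the measured TCP pose, the force and the opening at its end, in the units of the state.
- ctrl.observe(): the state, without advancing time (a new reading comes with each control period).
- optics.capture(name): name is "scene" or "top"; returns (picture, depth): 400x640x3 uint8, red, green, blue; 400x640 float32, mm along the optical axis (not along the pixel's ray), 0 where there is no reading.
- optics.camera_info(name): a dict with "K" (3x3 intrinsics, pixels), "R" (3x3) and "t" (3): a world point X has camera coordinates R X + t. Camera axes: x right, y down, z forward; pixel columns grow to the right and rows downward; lengths in mm; the calibration is good to about 2 mm. A picture is of the moment at which its call begins. camera_info takes no time and is no camera call.
- finish_job(): hands the job in, once; it reports no verdict.
The state is a dict: "time_s": time; "joint_positions": joint angles; "joint_velocities": joint speeds; "effort": joint torques, N m; "tcp_pos": TCP position; "tcp_rot": TCP orientation; "wrist_force": force on the tool from outside, world axes, zero at the start; "wrist_torque": the same for the moment, N m; "finger_gap": finger opening in mm.
Only numpy, scipy, OpenCV 4.12 (cv2) and the standard library are available. Lean on these libraries where they do the work, as an engineer would, in place of code of your own. Each camera call takes 0.05 s, during which the arm holds its last target.

## Task

Push the scalloped rim of the blue tin carousel round, gently and without spinning it, until the tin with the orange lid stands squarely at the red pointer on the base, and leave it at rest there. Do not touch the tins or the black centre knob, keep every tin upright in its seat, and leave the pail, the rock core and the steel cup where they are.

Things in the scene. Friction and masses are not known exactly. Their poses are not given: they have to be found in the camera images.
- carousel_axis (a point): Centre of the tin carousel, on the upper face of its blue turntable (14 mm plate, 24 to 38 mm above the bench), z up the axis. Scalloped rim: six round lobes, 40 mm radius, centred 112 mm from the axis at every 60 degrees (overall radius 152 mm). On each a tin, centred 88 mm from the axis, in a black seat ring (60 mm across, 6 mm high). Under the rim the space is open, but for the base's nose. Turns with the turntable
- carousel (a joint): Turn of the turntable, rad: 0 at the start, positive anticlockwise from above. Turns more than a full turn both ways on a plain bearing, no detents: about 0.16 N m of friction (some 1.5 N at the rim); when no longer pushed it stops within a few degrees
- pointer (a point): Tip of the red arrowhead on the nose of the carousel's fixed grey base, pointing to the axis: 162 mm from the axis, 9 mm above the bench. The nose is 50 mm wide, 8 mm high and ends 192 mm from the axis, roughly on the robot's side. The grey foot under the turntable has a radius of 88 mm
- station (a point): Point fixed to the base where the middle of a tin stands when it is squarely at the pointer: on the line from axis to pointer, 88 mm from the axis, 38 mm above the bench
- hub_mid (a point): Middle of the black carrying knob on the turntable's axis (38 mm across), which rises to 96 mm above the bench. Not to be touched
- pail_mid (a point): Bystander: open white plastic pail, 140 mm across at the rim, 140 mm high, loose. Point on its axis, half-way up
- core_center (a point): Bystander: grey rock core, an upright cylinder 54 mm across and 110 mm high, loose. Point at its centre
- cup_mid (a point): Bystander: open steel sample cup, 84 mm across at the rim, 70 mm high, loose. Point on its axis, half-way up
- scallop0 (a point): Bottom of one of the six finger scallops in the rim: 100 mm from the axis, midway (30 degrees) between two tins, 38 mm above the bench; turns with the turntable. The gap between its lobes is 32 mm at its narrowest (97 mm from the axis), 41 mm at 116 mm and 62 mm at 128 mm
- scallop1 (a point): Bottom of one of the six finger scallops in the rim: 100 mm from the axis, midway (30 degrees) between two tins, 38 mm above the bench; turns with the turntable. The gap between its lobes is 32 mm at its narrowest (97 mm from the axis), 41 mm at 116 mm and 62 mm at 128 mm
- scallop2 (a point): Bottom of one of the six finger scallops in the rim: 100 mm from the axis, midway (30 degrees) between two tins, 38 mm above the bench; turns with the turntable. The gap between its lobes is 32 mm at its narrowest (97 mm from the axis), 41 mm at 116 mm and 62 mm at 128 mm
- scallop3 (a point): Bottom of one of the six finger scallops in the rim: 100 mm from the axis, midway (30 degrees) between two tins, 38 mm above the bench; turns with the turntable. The gap between its lobes is 32 mm at its narrowest (97 mm from the axis), 41 mm at 116 mm and 62 mm at 128 mm
- scallop4 (a point): Bottom of one of the six finger scallops in the rim: 100 mm from the axis, midway (30 degrees) between two tins, 38 mm above the bench; turns with the turntable. The gap between its lobes is 32 mm at its narrowest (97 mm from the axis), 41 mm at 116 mm and 62 mm at 128 mm
- scallop5 (a point): Bottom of one of the six finger scallops in the rim: 100 mm from the axis, midway (30 degrees) between two tins, 38 mm above the bench; turns with the turntable. The gap between its lobes is 32 mm at its narrowest (97 mm from the axis), 41 mm at 116 mm and 62 mm at 128 mm
- tin_orange_top (a point): The marked tin, with an ORANGE lid: round aluminium soil-moisture tin, 50 mm across (lid 52 mm), 30 mm high with its lid, loose in a seat ring of the turntable. The point is the middle of the lid's top, 68 mm above the bench
- tin_a_top (a point): Tin with a plain aluminium lid: round aluminium soil-moisture tin, 50 mm across (lid 52 mm), 30 mm high with its lid, loose in a seat ring of the turntable. The point is the middle of the lid's top, 68 mm above the bench
- tin_green_top (a point): Tin with a green lid: round aluminium soil-moisture tin, 50 mm across (lid 52 mm), 30 mm high with its lid, loose in a seat ring of the turntable. The point is the middle of the lid's top, 68 mm above the bench
- tin_b_top (a point): Tin with a plain aluminium lid: round aluminium soil-moisture tin, 50 mm across (lid 52 mm), 30 mm high with its lid, loose in a seat ring of the turntable. The point is the middle of the lid's top, 68 mm above the bench
- tin_c_top (a point): Tin with a plain aluminium lid: round aluminium soil-moisture tin, 50 mm across (lid 52 mm), 30 mm high with its lid, loose in a seat ring of the turntable. The point is the middle of the lid's top, 68 mm above the bench
- tin_d_top (a point): Tin with a plain aluminium lid: round aluminium soil-moisture tin, 50 mm across (lid 52 mm), 30 mm high with its lid, loose in a seat ring of the turntable. The point is the middle of the lid's top, 68 mm above the bench

How it is judged (in metres and radians):
At the end, for the whole second after the job is handed in: The middle of the orange lid is within 10 mm (about 6.5 degrees) of the station point at the pointer, the turntable is at rest (under 0.02 rad/s), every tin is upright in its seat on the turntable, and the pail, the core and the cup are within 15 mm of where they stood (horizontal distance between tin_orange_top and station below 0.01 m and velocity of joint carousel between -0.02 and 0.02 rad/s and horizontal distance between tin_orange_top and carousel_axis between 0.08 and 0.096 m and height (world z) of tin_orange_top between 0.062 and 0.073 m and angle between each of tin_orange_top, tin_a_top, tin_green_top, tin_b_top, tin_c_top, tin_d_top's own z axis and vertical below 0.1 rad and horizontal distance between tin_a_top and carousel_axis between 0.08 and 0.096 m and height (world z) of tin_a_top between 0.062 and 0.073 m and horizontal distance between tin_green_top and carousel_axis between 0.08 and 0.096 m and height (world z) of tin_green_top between 0.062 and 0.073 m and horizontal distance between tin_b_top and carousel_axis between 0.08 and 0.096 m and height (world z) of tin_b_top between 0.062 and 0.073 m and horizontal distance between tin_c_top and carousel_axis between 0.08 and 0.096 m and height (world z) of tin_c_top between 0.062 and 0.073 m and horizontal distance between tin_d_top and carousel_axis between 0.08 and 0.096 m and height (world z) of tin_d_top between 0.062 and 0.073 m and distance of each of pail_mid, core_center, cup_mid from where it was at the start of the episode below 0.015 m); the robot touches nothing.
It fails at once if a tin is touched by the robot (over 1 N) (contact force between any of the fingers, the arm and tin_orange above 1 N or contact force between any of the fingers, the arm and tin_a above 1 N or contact force between any of the fingers, the arm and tin_green above 1 N or contact force between any of the fingers, the arm and tin_b above 1 N or contact force between any of the fingers, the arm and tin_c above 1 N or contact force between any of the fingers, the arm and tin_d above 1 N).
It fails at once if the centre knob is touched (over 1 N) (contact force between any of the fingers, the arm and hub above 1 N).
It fails at once if a tin is lifted or tipped out of its seat (height (world z) of any of tin_orange_top, tin_a_top, tin_green_top, tin_b_top, tin_c_top, tin_d_top above 0.076 m or angle between any of tin_orange_top, tin_a_top, tin_green_top, tin_b_top, tin_c_top, tin_d_top's own z axis and vertical above 0.25 rad).
It fails at once if the turntable is spun, faster than 2.5 rad/s (velocity of joint carousel above 2.5 rad/s or velocity of joint carousel below -2.5 rad/s).
It fails at once if the pail, the core or the cup is moved more than 15 mm (distance of any of pail_mid, core_center, cup_mid from where it was at the start of the episode above 0.015 m).
It also fails if it takes over 48 s, if anything falls off the work surface, if the arm or the gripper's body presses on something with over 40 N, if the wrist force passes 120 N, or if a joint passes its speed limit or range.

## Working session

There is one attempt and no reset: what is moved stays moved. The work goes in short steps, Python scripts to look and compute and a tool call to move; the robot and the scene stay as the last step left them, time stands still between calls to the robot, and variables do not carry over. Pictures are saved under pics/ and viewed, and the job is handed in when it is done.

Besides the shell and the picture viewer there is one more tool, called by a JSON object that holds its "fn" and its "kwargs", one argument or row to a line. drive_tool: Moves the arm, as the interface text tells. Its arguments: {"type":"object","properties":{"rows":{"type":"array","items":{"type":"array"}},"fingers":{"type":"number"}},"required":["rows"]}

```bash
mkdir -p pics
python3 - <<'E'
from rig import ctrl, optics
import cv2,numpy as np
print(ctrl.observe())
for n in("scene","top"):
    p,d=optics.capture(n); cv2.imwrite(f"pics/{n}0.png",p[:,:,::-1]); np.save(f"pics/{n}0.npy",d)
    print(n,optics.camera_info(n))
E
```

```text
{'time_s': 0.0, 'joint_positions': array([ 7.27089715e+01,  1.22243757e+01, -2.00804034e+00,  7.58291798e+01,
        1.75253209e-03,  8.99983967e+01]), 'joint_velocities': array([ 0.03019653, -0.09532168, -0.01240351,  0.04682024, -0.01487117,
       -0.01836659]), 'effort': array([-1.41774228e-03, -6.86169291e+01,  4.87118018e+01,  1.77094073e-02,
       -6.24509221e-05, -2.77758710e-05]), 'tcp_pos': array([148.50794073, 477.09967175, 230.82125711]), 'tcp_rot': array([-1.79998246e+02,  6.15957255e-02,  7.27105749e+01]), 'wrist_force': array([0.99707987, 0.36306366, 0.78366013]), 'wrist_torque': array([-0.00884682, -0.02323927, -0.01631598]), 'finger_gap': 85.39576320933136}
scene {'K': array([[423.95074385,   0.        , 317.55273622],
       [  0.        , 423.95074385, 198.03533158],
       [  0.        ,   0.        ,   1.        ]]), 'R': array([[ 0.30191187,  0.95333247, -0.00253311],
       [ 0.82456398, -0.2624638 , -0.50120554],
       [-0.47848037,  0.14923119, -0.86532456]]), 't': array([-121.07502583, -406.86429044, 1410.56724921])}
top {'K': array([[451.21671062,   0.        , 315.35861203],
       [  0.        , 451.21671062, 202.30009003],
       [  0.        ,   0.        ,   1.        ]]), 'R': array([[ 4.86091362e-04, -9.99870882e-01,  1.60618728e-02],
       [-9.86100240e-01, -3.14796633e-03, -1.66121665e-01],
       [ 1.66150778e-01, -1.57578663e-02, -9.85974446e-01]]), 't': array([ -38.06867055,  522.2313529 , 1158.22318651])}
```

View pics/top0.png

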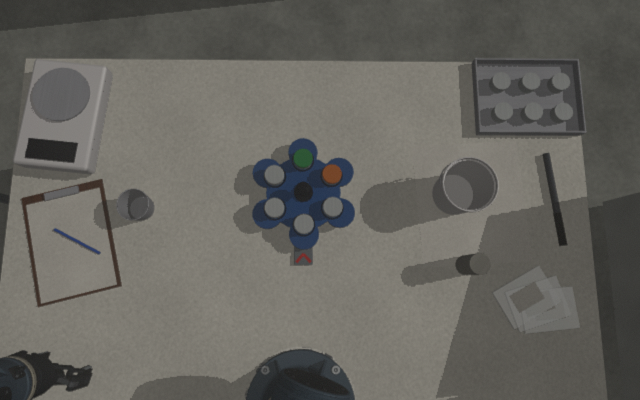

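View pics/scene0.png

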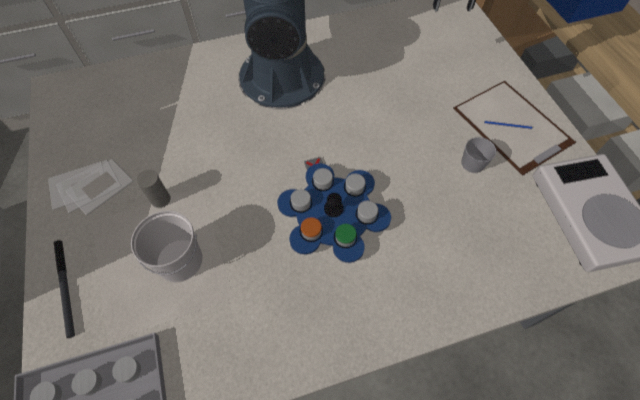

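The top view shows the carousel hub at about (302,191), with the orange lid at (332,174), the pointer at (303,257), the pail at (466,185), the core at (470,264) and the cup at (136,205). World +x is up in the image and +y is left. The orange tin needs roughly 120° clockwise.

```bash
cat > h.py <<'E'
import cv2,numpy as np
from rig import ctrl,optics
def px2w(n,u,v,z):
    c=optics.camera_info(n);R=c["R"];t=c["t"]
    d=R.T@np.linalg.inv(c["K"])@np.array([u,v,1.]);o=-R.T@t
    return o+d*(z-o[2])/d[2]
def w2px(n,X):
    c=optics.camera_info(n);p=c["K"]@(c["R"]@np.array(X,float)+c["t"]);return p[:2]/p[2]
def crop(n,p,u0,v0,u1,v1,s,f):
    cv2.imwrite(f,cv2.resize(p[v0:v1,u0:u1,::-1],None,fx=s,fy=s,interpolation=cv2.INTER_CUBIC))
E
python3 - <<'E'
from h import *
p=cv2.imread("pics/top0.png")[:,:,::-1]
crop("top",p,225,125,385,275,4,"pics/topc.png")
for nm,u,v,z in [("hub",302.5,191,96),("orange",332,174.5,68),("ptr",303,256,9),("green",303,158,68),("near",303.5,224.5,68),("pail",466,185,140),("core",470,264,110),("cup",137,204,70)]:
    print(nm,px2w("top",u,v,z).round(1))
E
```

```text
hub [542.7  -3.4  96. ]
orange [592.8 -80.6  68. ]
ptr [381.7  -4.5   9. ]
green [637.3  -3.9  68. ]
near [459.9  -6.1  68. ]
pail [ 550.8 -408.9  140. ]
core [ 357.7 -418.6  110. ]
cup [512.  424.9  70. ]
```

View pics/topc.png

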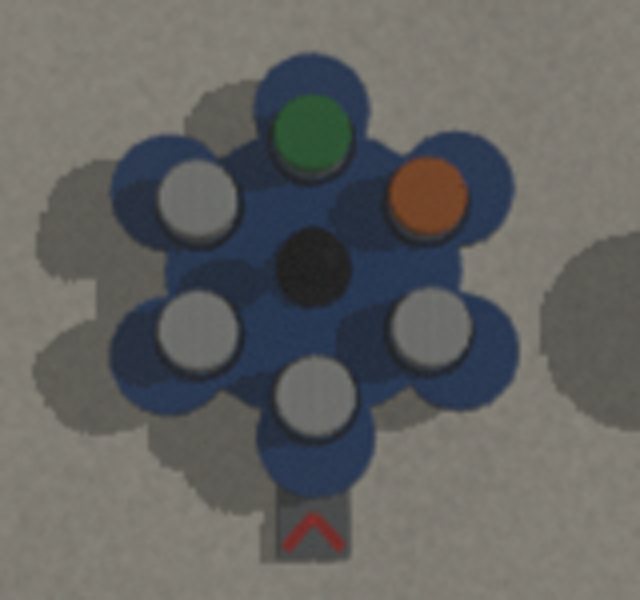

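Run:
```python
from h import *
L=[(312,132),(428,196),(431,327),(316,396),(199,331),(198,201)]
W=np.array([px2w("top",225+(a+.5)/4-.5,125+(b+.5)/4-.5,68) for a,b in L])
c=W.mean(0);print(c)
for w in W:print(w.round(1),np.hypot(*(w-c)[:2]).round(1),np.degrees(np.arctan2(*(w-c)[1::-1])).round(1))
t=px2w("top",225+(313.5)/4-.5,125+515/4-.5,9);print(t,np.hypot(*(t-c)[:2]),np.degrees(np.arctan2(*(t-c)[1::-1])))
```

```text
[549.83261083  -4.70178206  68.        ]
[638.4  -2.9  68. ] 88.5 1.2
[595.2 -79.6  68. ] 87.6 -58.8
[507.6 -81.1  68. ] 87.3 -118.9
[462.2  -6.4  68. ] 87.7 -178.9
[504.5  69.9  68. ] 87.3 121.3
[591.1  71.9  68. ] 87.0 61.7
[389.06973033  -4.1466954    9.        ] 160.76383881304534 179.80216828386972
```

{"fn": "drive_tool", "kwargs": {
  "rows": [
    [[-0.031,0.0317,0],0],
    [[-0.031,0.0317,0],0],
    [[-0.031,0.0317,0],0],
    [[-0.031,0.0317,0],0],
    [[-0.031,0.0317,0],0],
    [[-0.031,0.0317,0],0],
    [[-0.031,0.0317,0],0],
    [[-0.031,0.0317,0],0],
    [[-0.031,0.0317,0],0],
    [[-0.031,0.0317,0],0]
  ],
  "fingers": 0
}}

```text
time_s: 1.1
tcp_pos: [359.5, 85.4, 231.3]
tcp_rot: [180.0, -0.0, 72.7]
wrist_force: [1.3, 1.3, 1.0]
finger_gap: 0.0
```

{"fn": "drive_tool", "kwargs": {
  "rows": [
    [[-0.031,0.0317,0],0],
    [[-0.031,0.0317,0],0],
    [[-0.031,0.0317,0],0],
    [[-0.031,0.0317,0],0],
    [[0,0,0],-0.14],
    [[0,0,0],-0.14],
    [[0,0,0],-0.14],
    [[0,0,0],-0.14],
    [[0,0,0],-0.14],
    [[0,0,0],-0.14]
  ]
}}

```text
time_s: 2.1
tcp_pos: [443.1, -68.9, 231.0]
tcp_rot: [-180.0, -0.0, 121.2]
wrist_force: [1.3, 0.1, -0.2]
finger_gap: 0.2
```

{"fn": "drive_tool", "kwargs": {
  "rows": [
    [[0,0,0],-0.14],
    [[0,0,0],-0.14],
    [[0,0,0],-0.14],
    [[0,0,0],-0.14],
    [[0,0,0],-0.14],
    [[0,0,0],-0.14],
    [[0,0,0],-0.14],
    [[0,0,0],-0.14],
    [[0,0,0],-0.14],
    [[0,0,0],-0.14]
  ]
}}

```text
time_s: 3.1
tcp_pos: [443.1, -68.9, 231.0]
tcp_rot: [180.0, -0.0, -158.6]
wrist_force: [0.4, 0.8, -0.5]
finger_gap: 0.0
```

{"fn": "drive_tool", "kwargs": {
  "rows": [
    [[0,0,0.04],-0.14],
    [[0,0,0.04],-0.03],
    [[0,0,0.04],0],
    [[0,0,0.02],0],
    [[0,0,0],0],
    [[0,0,0],0]
  ]
}}

```text
time_s: 3.7
tcp_pos: [443.4, -68.9, 91.9]
tcp_rot: [180.0, -0.0, -149.2]
wrist_force: [0.0, 0.5, 0.6]
finger_gap: -0.2
```

Run:
```python
from h import *
s=ctrl.observe();print(s["tcp_pos"],s["tcp_rot"],s["joint_positions"])
for n in("scene","top"):
    p,d=optics.capture(n)
    crop(n,p,*( (270,130,430,280) if n=="scene" else (225,125,385,275)),4,f"pics/{n}1.png")
    print(n,w2px(n,s["tcp_pos"]))
```

```text
[443.38942808 -68.90527452  91.85304348] [ 1.79989424e+02 -1.21334701e-02 -1.49208354e+02] [-8.83372171e+00  1.06916177e+01 -2.47526186e+01  5.45718543e+01
  4.07747455e-04 -1.29625367e+02]
scene [297.23458335 171.56788761]
top [328.20240084 229.93325136]
```

View pics/scene1.png

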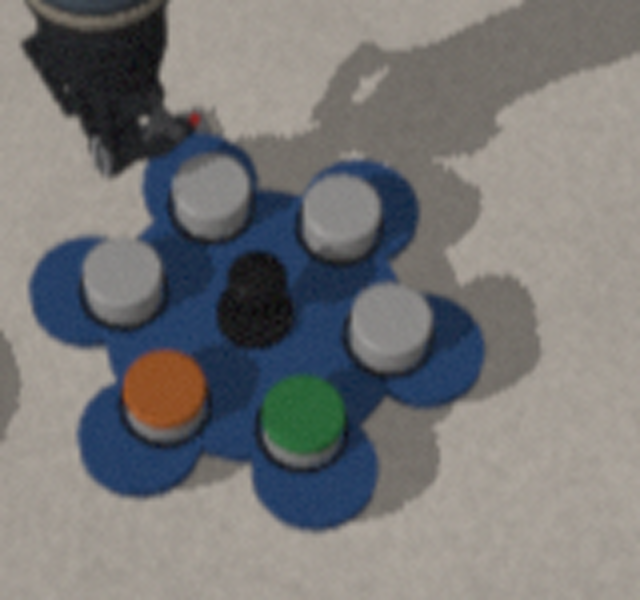

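View pics/top1.png

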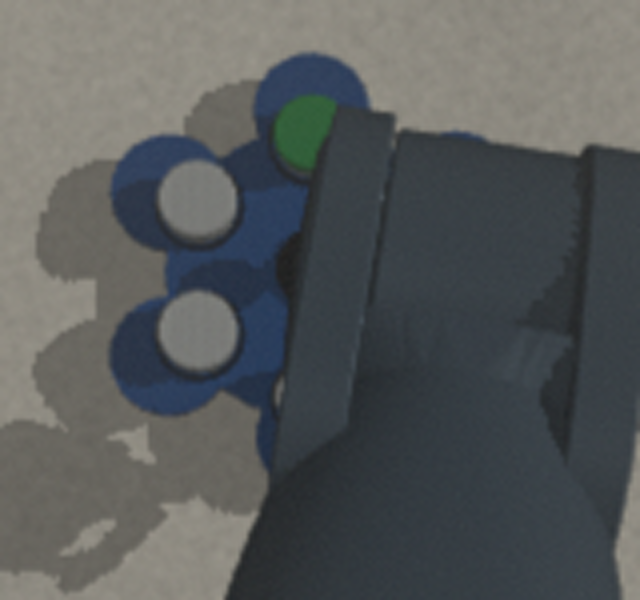

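The scene view shows the shut finger tip at crop (109,166), which is where the calibration predicts it, over the gap between the two lobes. I'll descend now.

{"fn": "drive_tool", "kwargs": {
  "rows": [
    [[0,0,0.015],0],
    [[0,0,0.015],0],
    [[0,0,0.015],0],
    [[0,0,0.015],0],
    [[0,0,0.013],0],
    [[0,0,0],0],
    [[0,0,0],0]
  ]
}}

```text
time_s: 4.5
tcp_pos: [444.1, -69.0, 19.4]
tcp_rot: [-180.0, 0.1, -149.2]
wrist_force: [0.3, 0.2, 0.1]
finger_gap: -0.1
```

Run:
```python
from h import *
s=ctrl.observe();print(s["tcp_pos"],s["tcp_rot"],s["wrist_force"])
n="scene";p,d=optics.capture(n);crop(n,p,270,130,430,280,4,"pics/scene2.png")
```

```text
[444.05898582 -69.03069085  19.35236351] [-1.79955602e+02  5.05383647e-02 -1.49208404e+02] [0.31410886 0.19916536 0.06307223]
```

View pics/scene2.png

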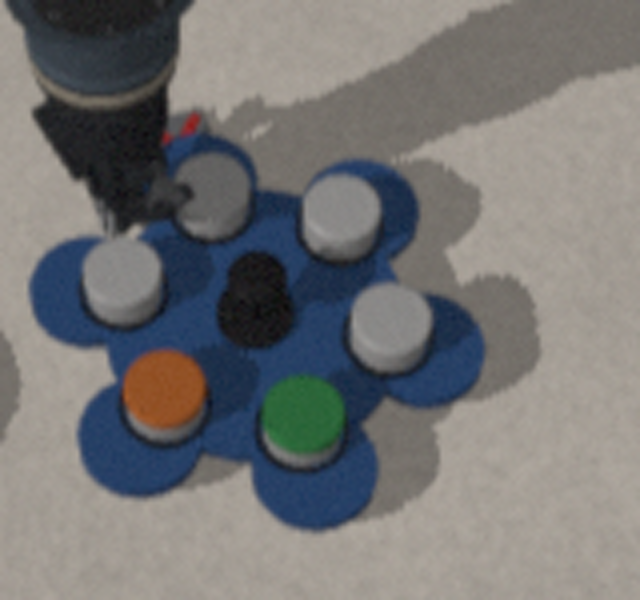

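Run:
```python
from h import *
n="scene";p,d=optics.capture(n);np.save("pics/d.npy",d)
c=optics.camera_info(n);Ki=np.linalg.inv(c["K"])
v,u=np.mgrid[150:195,275:330]
z=d[v,u];P=(c["R"].T@((Ki@np.stack([u,v,u*0+1]).reshape(3,-1))*z.reshape(1,-1)-c["t"][:,None])).T
a=np.radians(-148.8);A=np.array([549.8,-4.7]);q=P[:,:2]-A
r=q@[np.cos(a),np.sin(a)];t=q@[-np.sin(a),np.cos(a)]
col=p[v,u].reshape(-1,3).astype(int)
ok=(z.reshape(-1)>0)&(np.abs(t)<45)&(r>40)&(r<190)
for z0 in range(16,130,8):
    m=ok&(P[:,2]>=z0)&(P[:,2]<z0+8)&(col.max(1)<75)&(np.abs(col[:,2]-col[:,0])<25)
    if m.sum()>2:print(z0,m.sum(),"r",r[m].min().round(),r[m].max().round(),"t",t[m].min().round(),t[m].max().round())
```

```text
32 12 r 53.0 120.0 t -42.0 6.0
40 37 r 47.0 116.0 t -45.0 8.0
56 3 r 110.0 112.0 t 6.0 12.0
64 26 r 95.0 136.0 t -13.0 13.0
72 33 r 85.0 152.0 t -8.0 13.0
80 28 r 83.0 160.0 t 4.0 16.0
88 33 r 79.0 166.0 t 5.0 17.0
96 29 r 72.0 175.0 t 3.0 17.0
104 68 r 61.0 182.0 t -13.0 18.0
112 54 r 62.0 181.0 t -11.0 19.0
120 39 r 75.0 114.0 t -7.0 19.0
128 25 r 80.0 104.0 t -11.0 17.0
```

The knuckles at lid height lie within 13 mm of the scallop's centreline, and the lids start 26 mm from it, so they are clear. I'll raise the tip 4 mm for extra margin, then push along the arc slowly.

{"fn": "drive_tool", "kwargs": {
  "rows": [
    [[0,0.0025,-0.004],0.02],
    [[0,0.0037,0],0.03],
    [[-0.0001,0.005,0],0.04],
    [[-0.0001,0.005,0],0.04],
    [[-0.0001,0.005,0],0.04],
    [[-0.0001,0.005,0],0.04],
    [[-0.0001,0.005,0],0.04],
    [[0,0.0025,0],0.02],
    [[0,0.0012,0],0.01],
    [[0,0,0],0]
  ]
}}

```text
time_s: 5.6
tcp_pos: [429.9, -36.8, 22.6]
tcp_rot: [-180.0, 0.0, -165.2]
wrist_force: [-1.1, -0.3, -0.4]
finger_gap: 0.2
```

```bash
cat >> h.py <<'E'
def st(tag):
    s=ctrl.observe();q=s["tcp_pos"][:2]-np.array([549.8,-4.7])
    print(s["time_s"],s["tcp_pos"].round(1),s["tcp_rot"].round(1),s["wrist_force"].round(1),"r",np.hypot(*q).round(1),"ang",np.degrees(np.arctan2(q[1],q[0])).round(1))
    for n in("scene","top"):
        p,d=optics.capture(n)
        if n=="scene":
            crop(n,p,270,130,430,280,4,f"pics/{n}{tag}.png")
            h=cv2.cvtColor(p,cv2.COLOR_RGB2HSV);m=cv2.inRange(h,(5,140,60),(20,255,255));m[:130]=0;m[280:]=0;m[:,:270]=0;m[:,430:]=0
            cc=cv2.connectedComponentsWithStats(m);i=1+np.argmax(cc[2][1:,4]);u,v=cc[3][i]
            w=px2w(n,u,v,66)[:2]-[549.8,-4.7];print("orange",cc[2][i,4],(u,v),np.hypot(*w).round(1),np.degrees(np.arctan2(w[1],w[0])).round(1))
E
python3 -c "
from h import *
st('3')"
```

```text
5.6 [429.9 -36.8  22.6] [-180.     0.  -165.2] [-1.1 -0.3 -0.4] r 124.1 ang -165.0
orange 293 (np.float64(305.91808873720134), np.float64(222.39931740614335)) 87.7 -69.9
```

View pics/scene3.png

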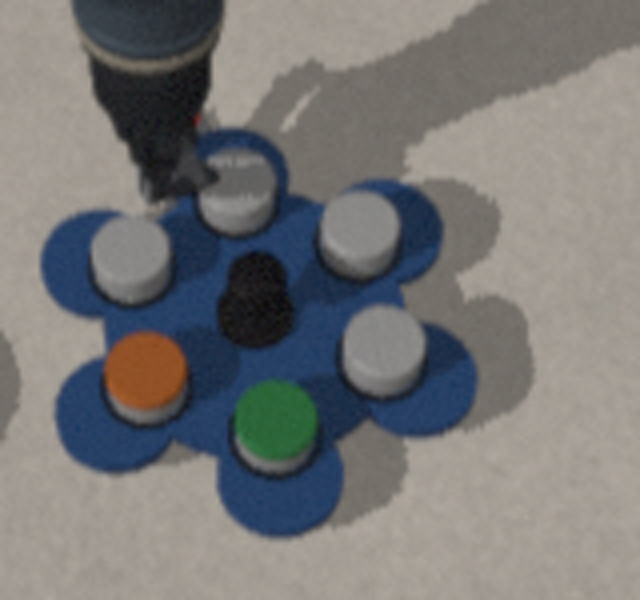

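The orange lid has moved from -58.8° to -69.9° with the finger 5° ahead of its scallop's centre, so the push works. I'll continue along the arc.

{"fn": "drive_tool", "kwargs": {
  "rows": [
    [[-0.0001,0.0037,0],0.03],
    [[-0.0001,0.005,0],0.04],
    [[-0.0001,0.0062,0],0.05],
    [[-0.0002,0.0062,0],0.05],
    [[-0.0001,0.0062,0],0.05],
    [[-0.0002,0.0062,0],0.05],
    [[-0.0001,0.0062,0],0.05],
    [[-0.0002,0.0062,0],0.05],
    [[-0.0001,0.0062,0],0.05],
    [[-0.0002,0.0062,0],0.05]
  ]
}}

```text
time_s: 6.7
tcp_pos: [428.4, 20.9, 22.3]
tcp_rot: [-180.0, -0.0, 167.7]
wrist_force: [0.5, -1.0, 0.3]
finger_gap: 0.2
```

{"fn": "drive_tool", "kwargs": {
  "rows": [
    [[-0.0002,0.0062,0],0.05],
    [[-0.0001,0.0062,0],0.05],
    [[-0.0002,0.0062,0],0.05],
    [[-0.0001,0.0062,0],0.05],
    [[-0.0002,0.0062,0],0.05],
    [[-0.0001,0.0062,0],0.05],
    [[-0.0001,0.005,0],0.04],
    [[-0.0001,0.0037,0],0.03],
    [[0,0.0025,0],0.02],
    [[0,0,0],0]
  ]
}}

```text
time_s: 7.7
tcp_pos: [447.6, 65.1, 22.3]
tcp_rot: [180.0, -0.0, 145.5]
wrist_force: [-0.6, -0.4, 0.2]
finger_gap: 0.2
```

```bash
python3 -c "
from h import *
st('4')"
```

```text
7.7 [447.6  65.1  22.3] [180.   -0.  145.5] [-0.6 -0.4  0.2] r 123.7 ang 145.6
orange 269 (np.float64(300.28624535315987), np.float64(197.728624535316)) 86.9 -119.5
```

View pics/scene4.png

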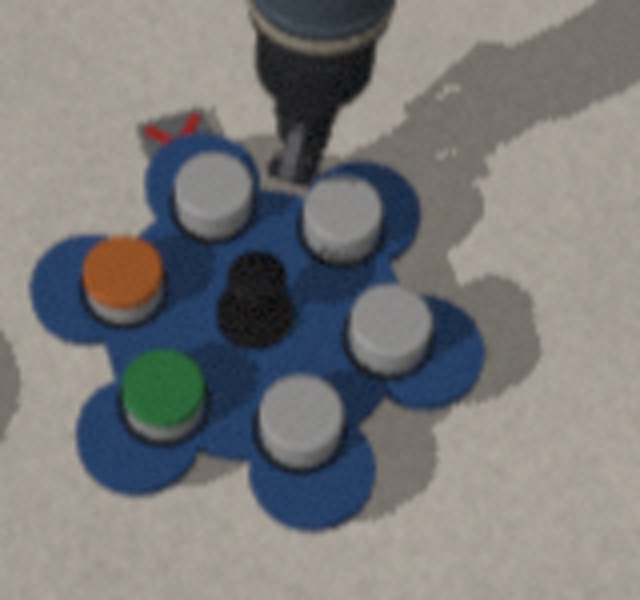

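{"fn": "drive_tool", "kwargs": {
  "rows": [
    [[-0.0001,0.0037,0],0.03],
    [[-0.0001,0.005,0],0.04],
    [[-0.0001,0.0062,0],0.05],
    [[-0.0002,0.0062,0],0.05],
    [[-0.0001,0.0062,0],0.05],
    [[-0.0002,0.0062,0],0.05],
    [[-0.0001,0.0062,0],0.05],
    [[-0.0002,0.0062,0],0.05],
    [[-0.0001,0.0062,0],0.05],
    [[-0.0002,0.0062,0],0.05]
  ]
}}

```text
time_s: 8.8
tcp_pos: [490.4, 103.6, 22.2]
tcp_rot: [-180.0, -0.0, 118.5]
wrist_force: [-1.6, -1.3, -0.4]
finger_gap: -0.0
```

{"fn": "drive_tool", "kwargs": {
  "rows": [
    [[-0.0002,0.0062,0],0.05],
    [[-0.0001,0.0062,0],0.05],
    [[-0.0002,0.0062,0],0.05],
    [[-0.0001,0.0062,0],0.05],
    [[-0.0002,0.0062,0],0.05],
    [[-0.0001,0.005,0],0.04],
    [[-0.0001,0.0037,0],0.03],
    [[0,0.0025,0],0.02],
    [[0,0.0012,0],0.01],
    [[0,0,0],0]
  ]
}}

```text
time_s: 9.8
tcp_pos: [531.5, 117.3, 22.3]
tcp_rot: [180.0, 0.0, 98.5]
wrist_force: [-0.3, -1.0, -0.4]
finger_gap: -0.1
```

```bash
python3 -c "
from h import *
st('5')"
```

```text
9.8 [531.5 117.3  22.3] [180.    0.   98.5] [-0.3 -1.  -0.4] r 123.4 ang 98.5
orange 252 (np.float64(316.07936507936506), np.float64(179.15079365079364)) 87.1 -167.1
```

View pics/scene5.png

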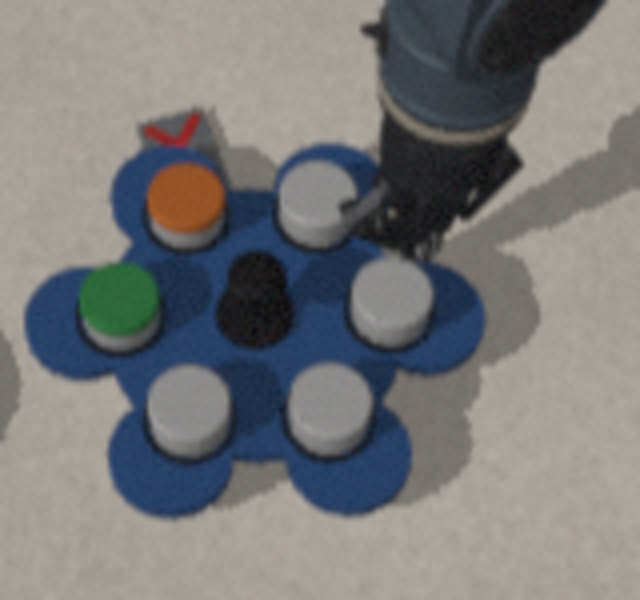

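{"fn": "drive_tool", "kwargs": {
  "rows": [
    [[0,0.0025,0],0.02],
    [[-0.0001,0.0037,0],0.03],
    [[0,0.0037,0],0.03],
    [[-0.0001,0.0037,0],0.03],
    [[0,0.0037,0],0.03],
    [[-0.0001,0.0037,0],0.03],
    [[0,0.0031,0],0.025],
    [[0,0.0025,0],0.02],
    [[0,0.0012,0],0.01],
    [[0,0,0],0]
  ]
}}

```text
time_s: 10.9
tcp_pos: [559.4, 118.5, 22.3]
tcp_rot: [180.0, -0.0, 85.6]
wrist_force: [0.3, 0.1, -0.5]
finger_gap: -0.1
```

```bash
python3 -c "
from h import *
st('6')"
```

```text
10.9 [559.4 118.5  22.3] [180.   -0.   85.6] [ 0.3  0.1 -0.5] r 123.5 ang 85.5
orange 246 (np.float64(322.8252032520325), np.float64(176.51626016260164)) 87.3 179.9
```

View pics/scene6.png

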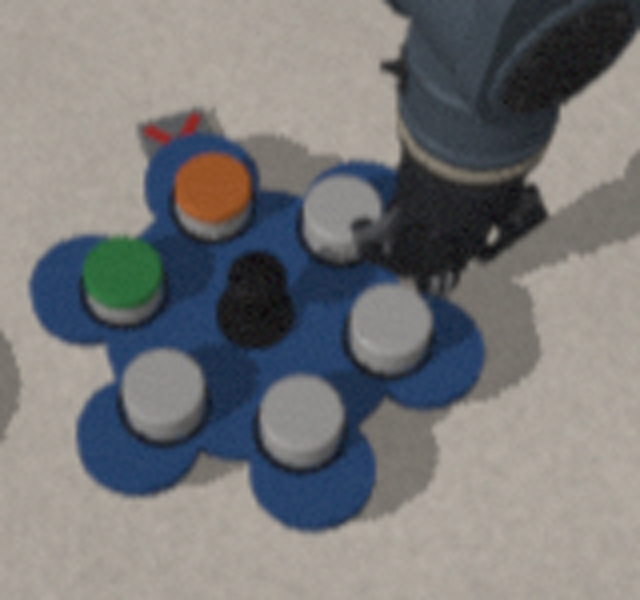

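The orange lid is now at 179.9°, against a target of 179.8°. I'll back off the lobe, withdraw radially outwards, then go up and away.

{"fn": "drive_tool", "kwargs": {
  "rows": [
    [[0,-0.002,0],0],
    [[0,-0.003,0],0],
    [[0.005,0,0],0],
    [[0.015,0,0],0],
    [[0.02,0,0],0],
    [[0.02,0,0],0],
    [[0.01,0,-0.02],0],
    [[0.02,0,-0.04],0],
    [[0.03,0,-0.04],0],
    [[0.03,0,-0.04],0]
  ]
}}

```text
time_s: 12.0
tcp_pos: [565.3, 270.4, 164.1]
tcp_rot: [180.0, -0.0, 85.6]
wrist_force: [2.1, 0.8, -0.7]
finger_gap: -0.2
```

{"fn": "drive_tool", "kwargs": {
  "rows": [
    [[0.03,-0.03,-0.02],0],
    [[0.03,-0.03,0],0],
    [[0.03,-0.03,0],0],
    [[0.03,-0.03,0],0],
    [[0.03,-0.03,0],0],
    [[0,0,0],0],
    [[0,0,0],0]
  ]
}}

```text
time_s: 12.7
tcp_pos: [426.5, 431.0, 182.2]
tcp_rot: [180.0, 0.0, 85.7]
wrist_force: [-0.1, 0.3, -0.4]
finger_gap: -0.2
```

Run:
```python
from h import *
st('7')
p,d=optics.capture("top");cv2.imwrite("pics/top7f.png",p[:,:,::-1]);crop("top",p,225,125,385,275,4,"pics/top7.png")
```

```text
12.7 [426.5 431.  182.2] [180.    0.   85.7] [-0.1  0.3 -0.4] r 452.8 ang 105.8
orange 247 (np.float64(322.85425101214577), np.float64(176.53846153846155)) 87.3 179.8
```

View pics/top7f.png

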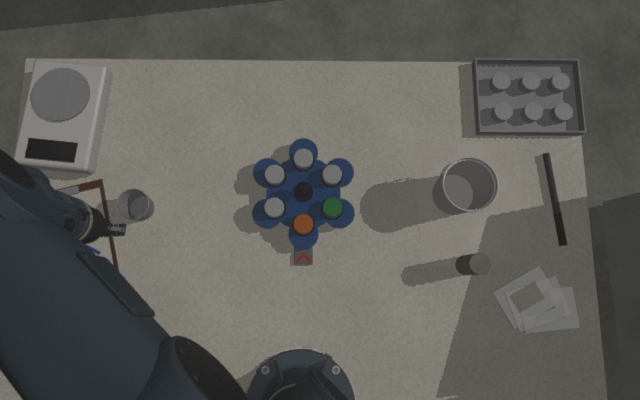

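View pics/top7.png

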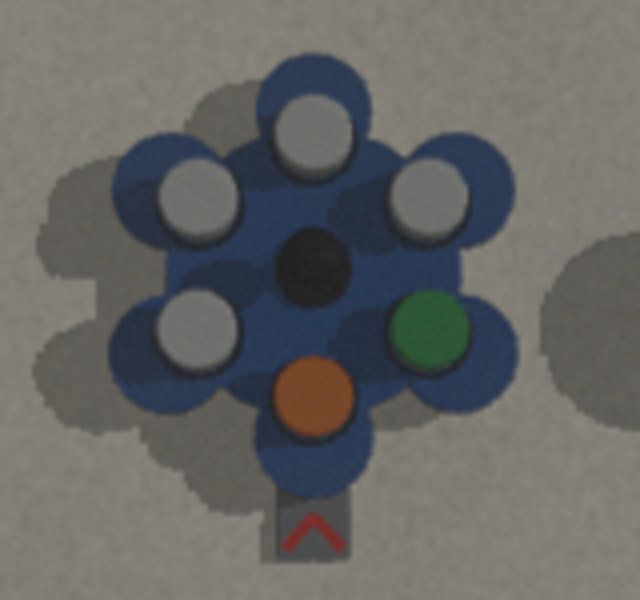

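The top view shows the orange lid at crop (314,397), directly below the knob at (313,267) and in line with the arrow tip at (313,515). All the tins look seated. The pail, core and cup show at the same pixels as before, and the arm is clear of everything.

```bash
python3 -c "
from rig import finish_job
print(finish_job())"
```

```text
the job is handed in; nothing more can be done
None
```

I turned the carousel about 121° clockwise, so the tin with the orange lid now stands at the red pointer, and handed the job in. I used the shut fingers in one rim scallop at no more than about 0.5 rad/s, then withdrew outwards, up and away.

- **Position:** The orange lid measures 179.8° about the axis, against the pointer at 179.8°. It is 87.3 mm from the axis, where 88 mm is nominal.
- **At rest:** The lid's angle read 179.9° just before I withdrew the fingers and 179.8° afterwards, 1.8 s later.
- **Surroundings:** In the last top view all six tins look upright in their seats. The pail, core and cup appear at the same pixels as at the start.
- **Contact:** Every wrist force reading stayed under 3 N, so I saw no sign of touching a tin or the knob.
- **Time:** The clock was at about 12.8 s of the 48 s allowed.

No check failed or disagreed.

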